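# Cover the bead pots at the goldsmith's bench

## Robot

A 6-joint arm with a two-finger parallel gripper is mounted at the origin on the work surface. World frame = base frame: x ahead of the robot, y to its left, z up, the work surface at z = 0. Lengths are in m, angles in degrees, forces in N, time in s.
With the tool pointing down it reaches from about 0.375 to 0.9 m from the base axis. Payload 3.1 kg.
Tool frame: the origin (TCP) lies at the very end of the fingers, on their centre line; the grasp point (between the pads) lies 19 mm behind it; z points along the fingers, y is the line along which they close (so a half turn about z gives the same grasp; the last joint's range is limited). The gripper opens to 87 mm and grips with 3 to 60 N. Pads are 19 mm wide; open, the fingers measure 117 mm over their backs; the gripper's body (75 mm by 190 mm) begins 51 mm behind the grasp point.
Start: joints at [-77.378, 30.224, 82.088, -0, 67.689, -10.227], TCP at [0.243, -0.576, 0.223] pointing down, gripper open.
Joint ranges: [-176.69, 176.69], [-43.24, 126.21], [12.49, 139.97], [-82, 262], [0, 151.66], [-163.58, 163.58]. Speed limits (degrees/s): [159.86, 159.86, 180, 180, 180, 180].

## Interface

Orientations are given as a 3x3 rotation matrix whose columns are the frame's x, y, z axes.
In Python, from rig import readout, viewer, ticket gives the robot as it stands.
- The arm moves only by the tool send_rows, never from a script. Its argument "moves" is a list of rows, each a list of 6 numbers: the shift along the tool's x, y, z in units of 250 mm (1.0 is 250 mm), then the turn, a rotation vector about the tool's x, y, z in units of 90 degrees (1.0 is 90 degrees). A call has 1 to 12 rows; each row is the pose to reach, as a shift and turn from the pose commanded when the call began, along the tool's axes at that moment; what a row does not reach only later rows make up. A row lasts 1/10 s, in which the tool goes at most 50 mm and 8.59 degrees, less where a joint would pass 70% of its speed; a pose out of reach is approached as far as the arm can. A call with a number of a shift or a turn outside -1 to 1 is refused whole. A call with a gripper value outside its range is refused whole. "grip" is the opening, from 0 (shut) to 1 (fully open), set as the call begins (left out, the last holds). The fingers move at their own pace and stop on an object; the grip force is fixed at half the most. Time passes only in rows, so rows that repeat a pose let the fingers close. It gives the time, the measured TCP pose, the force, the opening and the grip force at its end, in the units of the state.
- readout.read_state(): the state, without advancing time (a new reading comes with each control period).
- viewer.capture(name): name is "scene" or "side" or "wrist"; returns (picture, depth): 400x640x3 uint8, red, green, blue; 400x640 float32, m along the optical axis (not along the pixel's ray), 0 where there is no reading.
- viewer.camera_info(name): a dict with "fx", "fy", "cx", "cy" (pixels), "R" (3x3) and "t" (3): a world point X has camera coordinates R X + t; the wrist camera has in their place "tool_from_camera" (4x4, takes a point from camera to tool coordinates, whose origin is the TCP and whose axes are the flange's). Camera axes: x right, y down, z forward; pixel columns grow to the right and rows downward; lengths in m; the calibration is good to about 2 mm. The wrist camera is an equidistant fisheye: a pixel r from the principal point sees the ray r / f radians off the axis. A picture is of the moment at which its call begins: read the wrist's pose just before it. camera_info takes no time and is no camera call.
- ticket.hand_in(): hands the job in; it is judged then, once.
The state is a dict: "time_s": time; "joint_positions": joint angles; "qvel": joint speeds; "tau": joint torques, N m; "position": TCP position; "tcp_rot": TCP orientation; "force": force on the tool from outside, world axes, zero at the start; "moment": the same for the moment, N m; "opening": opening from 0.0 (shut) to 1.0 (fully open); "grasp_force": force on a finger pad.
Only numpy, scipy, OpenCV 4.12 (cv2) and the standard library are available. Lean on these libraries where they do the work, as an engineer would, in place of code of your own. Each camera call takes 0.05 s, during which the arm holds its last target. There are 200 camera calls.

## Task

Close up the jeweller's bead pots for the night: pull the drawer out to its stop, take covers from it and set one on every pot standing on the bench, pressing each down until it is fully home and level on the pot's rim. Covers that are not needed stay in the drawer; then push the drawer fully shut. Keep the pots upright and leave the other things on the bench alone.

Things in the scene. Friction and masses are not known exactly. Their poses are not given: they have to be found in the camera images.
- potA: loose white ceramic pot with brass beads in it, round, 76 mm outside diameter, rim 56 mm above its underside, 0.55 kg; origin: centre of its underside, z up. It may be absent (None): two or three of the pots A, B, C stand on the bench
- sealA (a joint): red ring in the mouth of pot A (64 mm outside, 54 mm inside diameter), coaxial with it: 0 = it stands 6 mm proud of the rim (62 mm above the pot's underside), 0.006 = pushed fully down, flush with the rim. It slides stiffly: friction holds it where it is, about 5 N moves it down, a cover's own weight does not
- potB: loose white ceramic pot with copper beads in it, round, 76 mm outside diameter, rim 56 mm above its underside, 0.55 kg; origin: centre of its underside, z up. It may be absent (None): two or three of the pots A, B, C stand on the bench
- sealB (a joint): red ring in the mouth of pot B (64 mm outside, 54 mm inside diameter), coaxial with it: 0 = it stands 6 mm proud of the rim (62 mm above the pot's underside), 0.006 = pushed fully down, flush with the rim. It slides stiffly: friction holds it where it is, about 5 N moves it down, a cover's own weight does not
- potC: loose white ceramic pot with steel beads in it, round, 76 mm outside diameter, rim 56 mm above its underside, 0.55 kg; origin: centre of its underside, z up. It may be absent (None): two or three of the pots A, B, C stand on the bench
- sealC (a joint): red ring in the mouth of pot C (64 mm outside, 54 mm inside diameter), coaxial with it: 0 = it stands 6 mm proud of the rim (62 mm above the pot's underside), 0.006 = pushed fully down, flush with the rim. It slides stiffly: friction holds it where it is, about 5 N moves it down, a cover's own weight does not
- cover1: loose round aluminium cover (150 g, 44 mm high), in the drawer at first; any fits any pot. Upwards: plug 48 mm wide, 8 deep (3 mm play inside the red ring), disc 78 wide, 8 thick, black upright knob 24 wide, 28 tall. Origin: centre of the plug's underside, z up. Origin over pot's underside: 48 mm when disc lies on the rim, 54 on a proud ring
- cover1_knob (a point): centre of the top of cover 1's knob, 44 mm above the cover's origin
- cover2: loose round aluminium cover (150 g, 44 mm high), in the drawer at first; any fits any pot. Upwards: plug 48 mm wide, 8 deep (3 mm play inside the red ring), disc 78 wide, 8 thick, black upright knob 24 wide, 28 tall. Origin: centre of the plug's underside, z up. Origin over pot's underside: 48 mm when disc lies on the rim, 54 on a proud ring
- cover2_knob (a point): centre of the top of cover 2's knob, 44 mm above the cover's origin
- cover3: loose round aluminium cover (150 g, 44 mm high), in the drawer at first; any fits any pot. Upwards: plug 48 mm wide, 8 deep (3 mm play inside the red ring), disc 78 wide, 8 thick, black upright knob 24 wide, 28 tall. Origin: centre of the plug's underside, z up. Origin over pot's underside: 48 mm when disc lies on the rim, 54 on a proud ring
- cover3_knob (a point): centre of the top of cover 3's knob, 44 mm above the cover's origin
- cab: low wooden drawer unit, fixed, 220 deep (x) x 360 wide (y) x 100 mm high; origin: centre of its underside; its front, with the one drawer, faces its own -x
- cab_drawer0 (a joint): travel of the drawer out along the unit's -x: 0 = shut, 0.15 = out at its stop; light friction, stays where it is left
- cab_drawer0_handle (a point): middle of the drawer's bar handle: a horizontal round bar 120 mm long and about 10 mm thick along the unit's y, 35 mm in front of the drawer's face and 38 mm lower than the unit's top; moves with the drawer; can be pinched from above across x
- drawer_floor (a point): centre of the drawer's inner floor, 22 mm above the bench, moves with the drawer, axes as the unit's; inside it is 175 (x) x 318 mm (y), side walls 56 mm high. The unit's roof covers the drawer's rear; with the drawer at its stop all covers are clear of the roof
- brick: bystander: red fire brick, 200 x 100 x 50 mm
- plaster: bystander: round white plaster soldering block, 84 mm across, 30 high
- hammer: bystander: hammer, 260 mm long, near the robot's left
- driver: bystander: screwdriver, 180 mm long
- flux: bystander: closed amber flux jar, 56 mm across, 85 high
- brush: bystander: brush, 190 mm long
Things that resemble listed ones, but are neither listed nor needed, are in the scene too. Leave any purple look-alike of the potA alone.

How it is judged:
By the outcome, as a careful person would: the job done as asked, in the order asked, and still so for the second after the job is handed in, with the robot touching nothing.
Of potA, potB, potC only 2 to 3 are there at a start; the rules pass over those that are not, and their reading is None.
At some moment in a run one of potA, potB, potC may be knocked a few centimetres aside while the robot is not near it.
It also fails if it takes over 210 s, if anything falls off the work surface, if the arm or the gripper's body presses on something with over 40 N, if the wrist force passes 120 N, or if a joint passes its speed limit or range.

## Working session

There is one attempt and no reset: what is moved stays moved. The work goes in short steps, Python scripts to look and compute and a tool call to move; the robot and the scene stay as the last step left them, time stands still between calls to the robot, and variables do not carry over. Pictures are saved under pics/ and viewed, at most 14 in all, crops included, and the job is handed in when it is done.

Besides the shell and the picture viewer there is one more tool, called after ">>>" as a command line: name --pt "numbers of a row" for each row, then --argument value for the rest. send_rows: Moves the arm, as the interface text tells. Shifts and turns lie within -1 to 1; 1 stands for 250 mm of shift or 90 degrees of turn. Its arguments: {"type":"object","properties":{"moves":{"type":"array"},"grip":{"type":"number"}},"required":["moves"]}

```bash
ls; mkdir -p pics
cat > h.py <<'E'
import numpy as np, cv2
from rig import readout, viewer, ticket
def cap(n,save=None):
    st=readout.read_state(); im,d=viewer.capture(n)
    np.savez(f'pics/{n}_last.npz',im=im,d=d,p=st['position'],R=st['tcp_rot'])
    if save: cv2.imwrite(f'pics/{save}.png',im[:,:,::-1])
    return im,d,st
def load(n):
    z=np.load(f'pics/{n}_last.npz'); return z['im'],z['d'],z['p'],z['R']
def pts(n,uv,d):
    """world points from pixels (u,v) with depth for fixed cams"""
    c=viewer.camera_info(n); uv=np.atleast_2d(uv).astype(int)
    z=d[uv[:,1],uv[:,0]]
    X=np.c_[(uv[:,0]-c['cx'])/c['fx']*z,(uv[:,1]-c['cy'])/c['fy']*z,z]
    return (X-np.array(c['t']))@np.array(c['R'])
def cloud(n,d):
    v,u=np.mgrid[:400,:640]; return pts(n,np.c_[u.ravel(),v.ravel()],d).reshape(400,640,3)
def wcloud(d,p,R):
    c=viewer.camera_info('wrist'); v,u=np.mgrid[:400,:640]
    x=(u-c['cx'])/c['fx'];y=(v-c['cy'])/c['fy'];th=np.hypot(x,y)+1e-9
    s=np.tan(th)/th; X=np.stack([x*s*d,y*s*d,d,np.ones_like(d)],-1)
    T=np.array(c['tool_from_camera']); return (X@T.T)[...,:3]@np.array(R).T+np.array(p)
E
python3 - <<'E'
from h import *
for n in('scene','side'):
    cap(n,n+'0'); 
    c=viewer.camera_info(n);print(n,c['fx'],np.round(-np.array(c['R']).T@c['t'],3))
s=readout.read_state();print(s['tcp_rot'],s['time_s']);print(viewer.camera_info('wrist'))
E
```

```text
pics
scene 451.9971681649945 [ 1.19  -0.945  0.959]
side 490.564288954475 [-0.289  0.86   1.205]
[[ 9.21513804e-01  3.88345338e-01 -4.55825939e-04]
 [ 3.88345487e-01 -9.21511971e-01  1.86296197e-03]
 [ 3.03423537e-04 -1.89376312e-03 -9.99998161e-01]] 0.1
{'fx': 309.70691628693146, 'fy': 309.70691628693146, 'cx': 319.8025198446592, 'cy': 199.03667360517557, 'tool_from_camera': array([[-3.44741870e-04, -9.67620573e-01, -2.52409007e-01,
         7.04860056e-02],
       [ 9.99999054e-01, -6.69685866e-04,  1.20146377e-03,
         5.36462059e-04],
       [-1.33159581e-03, -2.52408354e-01,  9.67619889e-01,
        -1.62711021e-01],
       [ 0.00000000e+00,  0.00000000e+00,  0.00000000e+00,
         1.00000000e+00]])}
```

View pics/scene0.png

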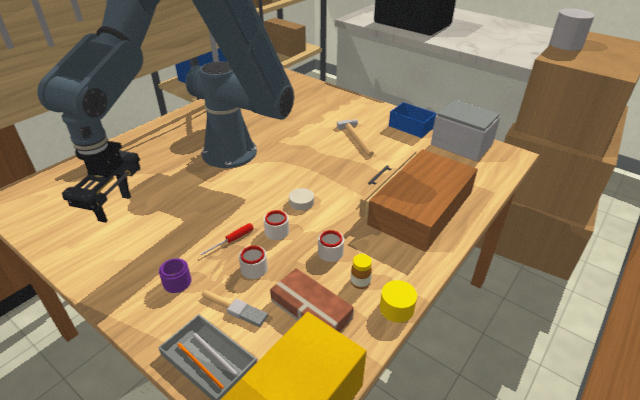

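View pics/side0.png

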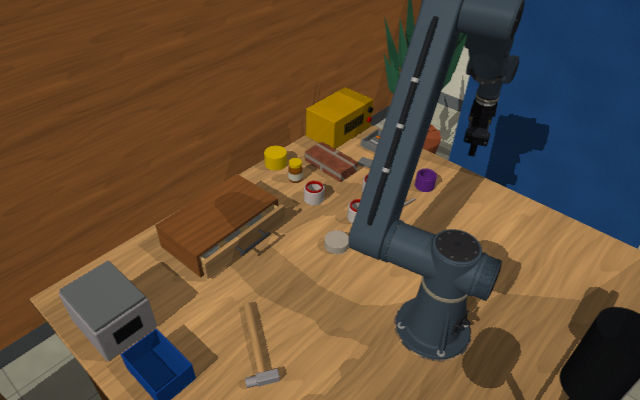

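The scene picture shows three white pots with red rings, at (277,223), (253,262) and (331,245), so all three are present. The purple look-alike is at (175,275) and the ringless plaster block at (301,199). The drawer unit is at (422,195) with its handle at (379,175); the handle appears at (257,243) in the side view. Next I'll measure positions.

```bash
cat >> h.py <<'E'
def circ(P):
    A=np.c_[2*P[:,:2],np.ones(len(P))]; s=np.linalg.lstsq(A,(P[:,:2]**2).sum(1),rcond=None)[0]
    return s[:2],np.sqrt(s[2]+s[0]**2+s[1]**2)
def rings(im,C,ok=None):
    """red blobs -> centre, radius, median z"""
    i=im.astype(int); m=(i[...,0]>110)&(i[...,1]<60)&(i[...,2]<60)&(C[...,2]>.035)&(C[...,2]<.085)
    n,l,s,c=cv2.connectedComponentsWithStats(m.astype(np.uint8),connectivity=8); out=[]
    for k in range(1,n):
        if s[k,4]<60: continue
        P=C[l==k]; P=P[P[:,2]>np.percentile(P[:,2],90)-.004]; o,r=circ(P)
        out.append((np.round(c[k]),np.round(o,4),round(r,4),round(np.percentile(P[:,2],90),4),len(P)))
    return out
E
python3 - <<'E'
from h import *
for n in('scene','side'):
    im,d,_,_=load(n);C=cloud(n,d)
    for r in rings(im,C):print(n,*r)
    print('bench',np.median(C[...,2][(abs(C[...,2])<.01)]))
im,d,_,_=load('scene');C=cloud('scene',d)
# cabinet top
m=(abs(C[...,2]-.1)<.008)&(C[...,0]>.4);n,l,s,c=cv2.connectedComponentsWithStats(m.astype(np.uint8))
for k in range(1,n):
    if s[k,4]>300:
        P=C[l==k];print(c[k],s[k,4],np.median(P[:,2]),cv2.minAreaRect((P[:,:2]*1000).astype(np.float32)),np.round(cv2.boxPoints(cv2.minAreaRect(P[:,:2].astype(np.float32))),3).tolist())
big=lambda n,x0,y0,x1,y1,f:cv2.resize(load(n)[0][y0:y1,x0:x1,::-1],None,fx=f,fy=f,interpolation=cv2.INTER_CUBIC)
a=big('scene',220,140,480,300,3);b=big('side',150,170,310,280,4)
cv2.imwrite('pics/c1.png',a);cv2.imwrite('pics/c2.png',b)
E
```

```text
scene [275. 217.] [ 0.4512 -0.2168] 0.0292 0.0637 54
scene [330. 238.] [ 0.6351 -0.1851] 0.0288 0.0638 64
scene [252. 255.] [ 0.505 -0.37 ] 0.029 0.064 75
bench 0.00040489127079960274
bench -9.681346049659592e-05
[572.24338624 105.15343915] 378 0.0997573752178898 ((956.263427734375, 1039.6221923828125), (32.87956619262695, 376.574462890625), 89.52488708496094) [[0.7680000066757202, 1.024999976158142], [1.1440000534057617, 1.0219999551773071], [1.1449999809265137, 1.0549999475479126], [0.7680000066757202, 1.0579999685287476]]
[424.34067132 187.61922406] 4588 0.10021242800407007 ((746.0342407226562, 170.2725372314453), (208.90219116210938, 370.5751647949219), 1.6837552785873413) [[0.6359999775886536, 0.35199999809265137], [0.6470000147819519, -0.017999999225139618], [0.8560000061988831, -0.012000000104308128], [0.8450000286102295, 0.35899999737739563]]
```

View pics/c1.png

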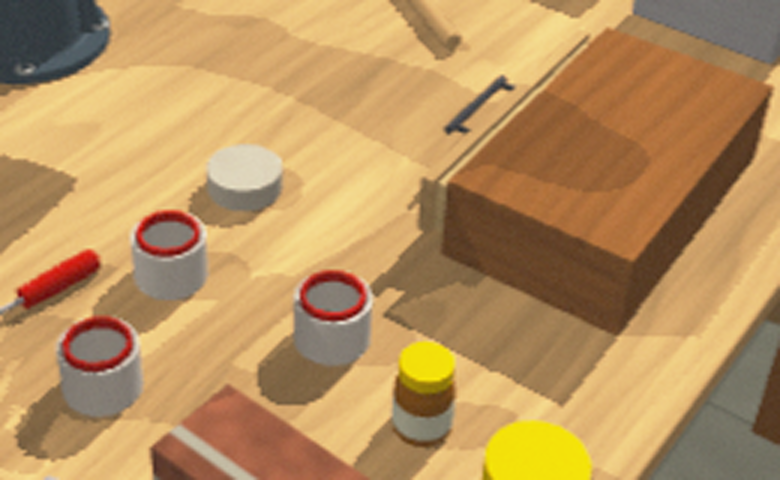

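View pics/c2.png

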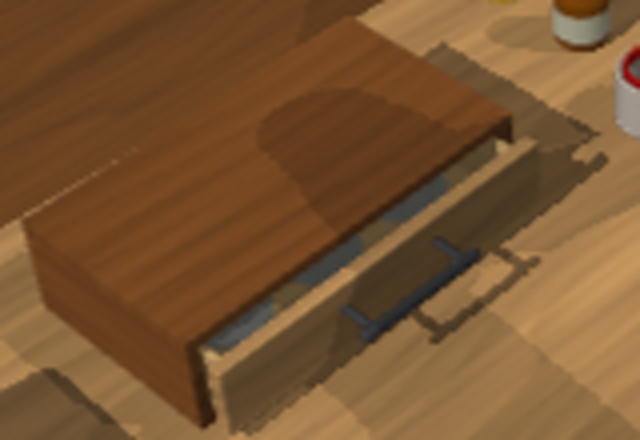

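The enlarged crops confirm the three red-ringed white pots at scene (275,217), (330,238) and (252,255). The drawer already stands slightly open, with its dark bar handle running from side (243,253) to (269,234). Next I'll locate the bar.

Run:
```python
from h import *
for n,(u0,v0,u1,v1) in dict(side=(232,222,278,262),scene=(362,160,394,190)).items():
    im,d,_,_=load(n);C=cloud(n,d)
    m=np.zeros((400,640),bool);m[v0:v1,u0:u1]=1
    m&=(im.max(-1)<90)&(C[...,2]>.045)&(C[...,2]<.075)
    P=C[m];c,s,v=np.linalg.svd(P-P.mean(0),full_matrices=False)
    print(n,len(P),P.mean(0).round(4),P.min(0).round(3),P.max(0).round(3))
    # bar pixels: 
    a=np.array([np.cos(np.radians(2)),np.sin(np.radians(2))])
    x=P[:,:2]@np.array([np.cos(np.radians(1.7)),np.sin(np.radians(1.7))]);f=P[x<np.percentile(x,60)]
    print(np.polyfit(f[:,1],f[:,0],1),f.mean(0).round(4),f.min(0).round(3),f.max(0).round(3))
s=readout.read_state();print(s['position'],s['time_s'])
```

```text
side 389 [0.5955 0.1511 0.0616] [0.563 0.039 0.045] [0.677 0.231 0.075]
[-0.08823043  0.59946189] [0.5854 0.1599 0.0632] [0.563 0.039 0.046] [0.611 0.231 0.075]
scene 49 [0.58   0.1536 0.0655] [0.574 0.098 0.06 ] [0.596 0.216 0.071]
[-0.01964323  0.58051207] [0.5774 0.157  0.0655] [0.574 0.098 0.06 ] [0.581 0.215 0.069]
[ 0.24258321 -0.57529936  0.22166966] 0.1
```

```bash
cat >> h.py <<'E'
from scipy.spatial.transform import Rotation as Ro
YAW=np.radians(1.7)
def down(ydir):
    """tool pointing down, tool y along world angle ydir (rad)"""
    y=np.array([np.cos(ydir),np.sin(ydir),0]);z=np.array([0,0,-1.]);return np.c_[np.cross(y,z),y,z]
def rel(p,Rt=None,st=None):
    st=st or readout.read_state();R=np.array(st['tcp_rot']);q=np.array(st['position'])
    s=R.T@(np.array(p)-q)/.25
    r=np.zeros(3) if Rt is None else Ro.from_matrix(R.T@Rt).as_rotvec()/(np.pi/2)
    print('pos',q.round(4),'rel',s.round(4).tolist(),r.round(4).tolist(),'F',np.round(st['force'],1),'open',round(st['opening'],3),round(st['grasp_force'],1),'t',st['time_s'])
E
python3 -c "
from h import *
rel((.57,.13,.23),down(YAW)); rel((.4,-.22,.23),down(YAW))"
```

```text
pos [ 0.2426 -0.5753  0.2217] rel [2.3025, -2.0912, -0.0287] [-0.0009, -0.0009, -0.765] F [0.5 0.6 0.2] open 1.001 0.0 t 0.1
pos [ 0.2426 -0.5753  0.2217] rel [1.1322, -1.0652, -0.031] [-0.0009, -0.0009, -0.765] F [0.5 0.6 0.2] open 1.001 0.0 t 0.1
```

>>> send_rows --pt "1 -0.94 -0.03 0 0 -0.765" --pt "1 -0.94 -0.03 0 0 -0.765" --pt "1 -0.94 -0.03 0 0 -0.765" --pt "1 -0.94 -0.03 0 0 -0.765" --pt "1 -0.94 -0.03 0 0 -0.765" --pt "1 -0.94 -0.03 0 0 -0.765" --pt "1 -0.94 -0.03 0 0 -0.765" --pt "1 -0.94 -0.03 0 0 -0.765" --pt "1 -0.94 -0.03 0 0 -0.765" --pt "1 -0.94 -0.03 0 0 -0.765" --pt "1 -0.94 -0.03 0 0 -0.765" --grip 0.32

```text
time_s: 1.2
position: [0.3817, -0.2632, 0.2299]
tcp_rot: [[-0.026, 1.0, -0.0], [1.0, 0.026, -0.0], [-0.0, -0.0, -1.0]]
force: [-0.8, -0.5, 0.3]
opening: 0.321
grasp_force: 0.0
```

```bash
python3 -c "
from h import *
im,d,st=cap('wrist','w0');C=wcloud(d,st['position'],st['tcp_rot'])
for r in rings(im,C):print(*r)
rel((.565,.0,.23),down(YAW));rel((.565,.13,.23),down(YAW))"
```

```text
[521. 130.] [ 0.6321 -0.1862] 0.029 0.0631 464
[381. 143.] [ 0.4482 -0.2172] 0.029 0.0634 661
pos [ 0.3816 -0.2632  0.2299] rel [1.0333, 0.7611, -0.0004] [-0.0001, 0.0, -0.0022] F [-0.7 -0.4 -0.7] open 0.319 0.0 t 1.25
pos [ 0.3816 -0.2632  0.2299] rel [1.5531, 0.7748, -0.0004] [-0.0001, 0.0, -0.0022] F [-0.7 -0.4 -0.7] open 0.319 0.0 t 1.25
```

>>> send_rows --pt "1 0.76 0 0 0 0" --pt "1 0.76 0 0 0 0" --pt "1 0.76 0 0 0 0" --pt "1 0.76 0 0 0 0" --pt "1 0.76 0 0 0 0" --pt "1 0.76 0 0 0 0" --pt "1 0.76 0 0 0 0" --pt "1 0.76 0 0 0 0" --pt "1 0.76 0 0 0 0"

```text
time_s: 2.15
position: [0.5635, -0.0079, 0.2296]
tcp_rot: [[-0.029, 1.0, -0.002], [1.0, 0.029, -0.001], [-0.0, -0.002, -1.0]]
force: [0.3, 0.2, -0.4]
opening: 0.323
grasp_force: 0.0
```

Run:
```python
from h import *
im,d,st=cap('wrist','w1');C=wcloud(d,st['position'],st['tcp_rot'])
m=(C[...,2]>.05)&(C[...,2]<.078)&(im.max(-1)<90)&(C[...,0]>.54)&(C[...,0]<.64)&(C[...,1]>.07)&(C[...,1]<.24)
P=C[m];print(len(P),np.median(P,0),P.min(0),P.max(0))
for y in np.arange(.09,.23,.01):
    q=P[abs(P[:,1]-y)<.004]
    if len(q):print(round(y,2),len(q),np.median(q,0).round(4),q[:,0].min().round(4),q[:,0].max().round(4))
rel((.578,.157,.1),down(YAW))
```

```text
780 [0.57669279 0.13497976 0.06693922] [0.57027189 0.09592003 0.05337713] [0.6117088  0.19462419 0.06969719]
0.1 57 [0.5769 0.1    0.0667] 0.5726 0.5811
0.11 168 [0.5885 0.109  0.0663] 0.5723 0.6114
0.12 57 [0.5772 0.1196 0.0671] 0.5721 0.6117
0.13 54 [0.5769 0.1302 0.067 ] 0.5718 0.5804
0.14 51 [0.5767 0.14   0.0672] 0.5715 0.5801
0.15 59 [0.5755 0.1502 0.0672] 0.5713 0.5798
0.16 57 [0.5751 0.1602 0.0675] 0.571 0.5796
0.17 50 [0.574  0.1698 0.0669] 0.5708 0.5783
0.18 50 [0.5747 0.1799 0.0673] 0.5705 0.5781
0.19 43 [0.5745 0.1898 0.0672] 0.5703 0.5778
pos [ 0.5633 -0.0083  0.2297] rel [0.6597, 0.0778, 0.5184] [-0.0011, 0.0002, -0.0014] F [ 0.5 -0.1 -1.1] open 0.321 0.0 t 2.2
```

View pics/w1.png

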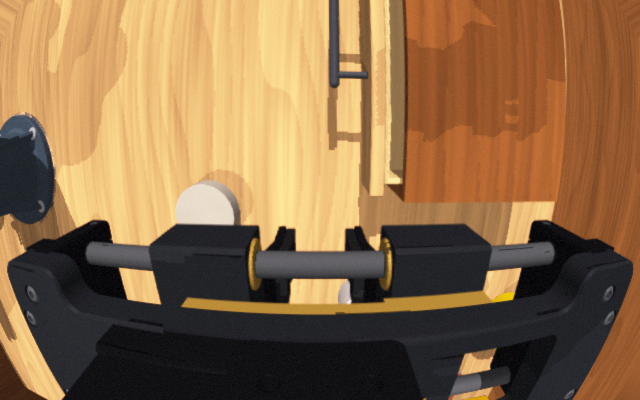

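The wrist view shows the bar handle at pixel (333,40), ending near (335,85), in front of the slightly open drawer. It measures x≈0.575, with its top at z≈0.067. I'll reach down over it and pinch.

>>> send_rows --pt "0.66 0.058 0.46 0 0 0" --pt "0.66 0.058 0.46 0 0 0" --pt "0.66 0.058 0.46 0 0 0" --pt "0.66 0.058 0.46 0 0 0" --pt "0.66 0.058 0.46 0 0 0" --pt "0.66 0.058 0.55 0 0 0" --pt "0.66 0.058 0.64 0 0 0" --pt "0.66 0.058 0.7 0 0 0" --pt "0.66 0.058 0.74 0 0 0" --pt "0.66 0.058 0.74 0 0 0"

```text
time_s: 3.2
position: [0.5733, 0.1572, 0.0442]
tcp_rot: [[-0.028, 1.0, -0.002], [1.0, 0.028, -0.0], [-0.0, -0.002, -1.0]]
force: [1.4, -0.2, 0.3]
opening: 0.315
grasp_force: 0.0
```

>>> send_rows --pt "0 0 0 0 0 0" --pt "0 0 0 0 0 0" --pt "0 0 0 0 0 0" --pt "0 0 0 0 0 0" --pt "0 0 0 0 0 0" --grip 0.0

```text
time_s: 3.7
position: [0.5743, 0.1586, 0.0459]
tcp_rot: [[-0.03, 1.0, 0.001], [1.0, 0.03, -0.0], [-0.0, 0.001, -1.0]]
force: [-1.6, -1.5, 4.1]
opening: 0.115
grasp_force: 30.0
```

>>> send_rows --pt "0 -0.06 0 0 0 0" --pt "0 -0.14 0 0 0 0" --pt "0 -0.22 0 0 0 0" --pt "0 -0.3 0 0 0 0" --pt "0 -0.36 0 0 0 0" --pt "0 -0.39 0 0 0 0" --pt "0 -0.42 0 0 0 0" --pt "0 -0.44 0 0 0 0" --pt "0 -0.45 0 0 0 0" --pt "0 -0.45 0 0 0 0"

```text
time_s: 4.7
position: [0.4621, 0.155, 0.0458]
tcp_rot: [[-0.03, 1.0, 0.002], [1.0, 0.03, -0.0], [-0.0, 0.002, -1.0]]
force: [0.2, -3.1, 8.2]
opening: 0.112
grasp_force: 30.0
```

>>> send_rows --pt "0 -0.01 0 0 0 0" --pt "0 -0.02 0 0 0 0" --pt "0 -0.03 0 0 0 0" --pt "0 -0.04 0 0 0 0" --pt "0 -0.04 0 0 0 0"

```text
time_s: 5.2
position: [0.4526, 0.1546, 0.0459]
tcp_rot: [[-0.03, 1.0, 0.003], [1.0, 0.03, -0.0], [-0.0, 0.003, -1.0]]
force: [-0.1, -4.4, 8.5]
opening: 0.114
grasp_force: 30.0
```

>>> send_rows --pt "0 -0.01 0 0 0 0" --pt "0 -0.02 0 0 0 0" --pt "0 -0.03 0 0 0 0" --pt "0 -0.03 0 0 0 0"

```text
time_s: 5.6
position: [0.4451, 0.1544, 0.0458]
tcp_rot: [[-0.03, 1.0, 0.003], [1.0, 0.03, -0.0], [-0.0, 0.003, -1.0]]
force: [-0.1, -3.6, 9.1]
opening: 0.114
grasp_force: 30.0
```

>>> send_rows --pt "0 -0.01 0 0 0 0" --pt "0 -0.02 0 0 0 0" --pt "0 -0.03 0 0 0 0" --pt "0 -0.03 0 0 0 0"

```text
time_s: 6.0
position: [0.4424, 0.1544, 0.0459]
tcp_rot: [[-0.03, 0.999, 0.012], [1.0, 0.03, 0.0], [-0.0, 0.012, -1.0]]
force: [5.8, -4.4, 2.4]
opening: 0.115
grasp_force: 30.0
```

>>> send_rows --pt "0 0 0 0 0 0" --pt "0 0 0 0 0 0" --pt "0 0 0 0 0 0" --pt "0 0 -0.15 0 0 0" --pt "0 0 -0.3 0 0 0" --pt "0 0 -0.5 0 0 0" --pt "0 0 -0.7 0 0 0" --pt "-0.2 0.3 -0.9 0 0 0" --pt "-0.2 0.4 -0.9 0 0 0" --pt "-0.2 0.4 -0.9 0 0 0" --pt "-0.2 0.4 -0.9 0 0 0" --grip 0.35

```text
time_s: 7.1
position: [0.5408, 0.1066, 0.2709]
tcp_rot: [[-0.028, 1.0, 0.003], [1.0, 0.028, 0.0], [0.0, 0.003, -1.0]]
force: [0.0, -0.4, -1.1]
opening: 0.348
grasp_force: 0.0
```

Run:
```python
from h import *
im,d,st=cap('wrist','w2');C=wcloud(d,st['position'],st['tcp_rot'])
np.save('pics/w2C.npy',C)
m=(C[...,2]>.055)&(C[...,2]<.078)&(im.max(-1)<70)&(C[...,0]>.44)&(C[...,0]<.67)&(C[...,1]>-.02)&(C[...,1]<.34)
n,l,s,c=cv2.connectedComponentsWithStats(m.astype(np.uint8))
for k in range(1,n):
    if s[k,4]>60:
        P=C[l==k];print(c[k].round(),s[k,4],np.median(P,0).round(4),P.min(0).round(3),P.max(0).round(3))
for r in rings(*[cap('scene','s1')[0]],C=cloud('scene',load('scene')[1])):print(*r)
rel((.5,.1,.28))
```

```text
[344.  51.] 291 [0.5678 0.2597 0.0662] [0.557 0.249 0.056] [0.578 0.271 0.068]
[242. 134.] 124 [0.4483 0.1576 0.0662] [0.445 0.109 0.063] [0.451 0.206 0.07 ]
[342. 130.] 275 [0.5681 0.1643 0.0664] [0.557 0.153 0.064] [0.579 0.175 0.069]
[341. 210.] 278 [0.5707 0.0662 0.0665] [0.56  0.054 0.056] [0.581 0.076 0.069]
[275. 217.] [ 0.4513 -0.2175] 0.0289 0.0642 42
[330. 233.] [ 0.6346 -0.1854] 0.028 0.0635 30
[252. 254.] [ 0.5052 -0.3697] 0.0291 0.0643 74
pos [0.536  0.1078 0.2687] rel [-0.0269, -0.1452, -0.0444] [0.0, 0.0, 0.0] F [-0.   0.9  0.5] open 0.352 0.0 t 7.2
```

View pics/w2.png

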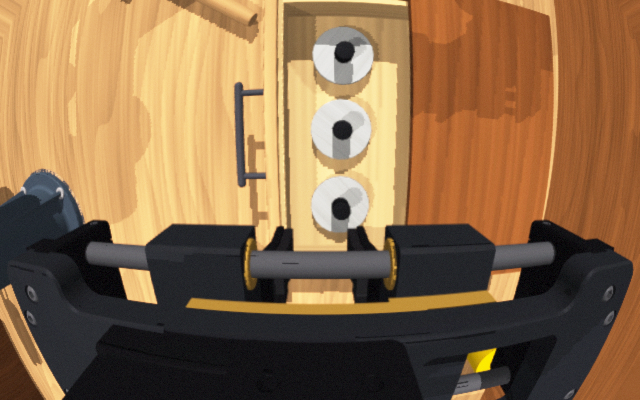

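The wrist view shows three covers in the drawer with black knobs at (344,51), (341,130) and (341,210). All three look clear of the roof edge at x≈410. The arm was still settling during that picture, so I'll measure again from a second place.

>>> send_rows --pt "-0.04 -0.1 0 0 0 0" --pt "-0.04 -0.1 0 0 0 0" --pt "-0.04 -0.1 0 0 0 0" --pt "-0.04 -0.1 0 0 0 0"

```text
time_s: 7.6
position: [0.5127, 0.0974, 0.2697]
tcp_rot: [[-0.03, 1.0, -0.001], [1.0, 0.03, 0.0], [0.0, -0.001, -1.0]]
force: [-0.6, 0.2, -1.2]
opening: 0.351
grasp_force: 0.0
```

```bash
cat >> h.py <<'E'
def knobs(im,C,lo=.055,hi=.078):
    m=(C[...,2]>lo)&(C[...,2]<hi)&(im.max(-1)<70)&(C[...,0]>.42)&(C[...,0]<.67)&(C[...,1]>-.02)&(C[...,1]<.34)
    n,l,s,c=cv2.connectedComponentsWithStats(m.astype(np.uint8))
    for k in range(1,n):
        if s[k,4]>60:
            P=C[l==k];print(c[k].round(),s[k,4],'ctr',((P.min(0)+P.max(0))/2).round(4),P.min(0).round(3),P.max(0).round(3))
E
python3 - <<'E'
from h import *
im,d,st=cap('wrist');knobs(im,wcloud(d,st['position'],st['tcp_rot']))
im,d,st=cap('side');knobs(im,cloud('side',d))
rel((.569,.066,.16),down(YAW+np.pi/2));print(st['joint_positions'])
rel((.569,.066,.16),down(YAW-np.pi/2));
E
```

```text
[369.  45.] 300 ctr [0.5675 0.2602 0.0618] [0.557 0.249 0.055] [0.578 0.271 0.069]
[269. 100.] 98 ctr [0.4598 0.1806 0.0662] [0.446 0.154 0.064] [0.474 0.207 0.068]
[366. 124.] 286 ctr [0.5678 0.1641 0.0621] [0.557 0.154 0.056] [0.579 0.175 0.069]
[364. 204.] 274 ctr [0.5702 0.0651 0.0622] [0.559 0.054 0.055] [0.581 0.076 0.069]
[285. 263.] 115 ctr [0.4523 0.1586 0.0652] [0.433 0.098 0.057] [0.472 0.219 0.073]
pos [0.5133 0.0972 0.2699] rel [-0.1316, 0.2189, 0.4395] [0.0, -0.0002, -0.9997] F [ 0.7  0.7 -0.6] open 0.352 0.0 t 7.7
[-1.54203059e+00  1.90343528e+01  9.33673794e+01  1.50026056e-02
  6.76207366e+01 -3.28302295e+00]
pos [0.5133 0.0972 0.2699] rel [-0.1316, 0.2189, 0.4395] [-0.0002, -0.0, 1.0003] F [ 0.7  0.7 -0.6] open 0.352 0.0 t 7.7
```

Run:
```python
from h import *
D=down(-np.pi/2)
rel((.570,.0653,.12),D)
```

```text
pos [0.5133 0.0972 0.2699] rel [-0.1345, 0.2228, 0.5995] [-0.0002, -0.0, 1.0192] F [ 0.7  0.7 -0.6] open 0.352 0.0 t 7.7
```

>>> send_rows --pt "-0.1345 0.223 0.3 0 0 1.0" --pt "-0.1345 0.223 0.3 0 0 1.0" --pt "-0.1345 0.223 0.3 0 0 1.0" --pt "-0.1345 0.223 0.3 0 0 1.0" --pt "-0.1345 0.223 0.5 0 0 1.0" --pt "-0.1345 0.223 0.5 0 0 1.0" --pt "-0.1345 0.223 0.6 0 0 1.0" --pt "-0.1345 0.223 0.6 0 0 1.0" --pt "-0.1345 0.223 0.6 0 0 1.0" --pt "-0.1345 0.223 0.6 0 0 1.0" --pt "-0.1345 0.223 0.6 0 0 1.0" --pt "-0.1345 0.223 0.6 0 0 1.0" --grip 0.6

```text
time_s: 8.9
position: [0.5704, 0.065, 0.1198]
tcp_rot: [[1.0, 0.03, -0.0], [0.03, -1.0, 0.0], [-0.0, -0.0, -1.0]]
force: [-0.8, 0.4, -0.2]
opening: 0.6
grasp_force: 0.0
```

>>> send_rows --pt "0 0 0 0 0 0.02" --pt "0 0 0.08 0 0 0.02" --pt "0 0 0.16 0 0 0.02" --pt "0 0 0.22 0 0 0.02" --pt "0 0 0.27 0 0 0.02" --pt "0 0 0.3 0 0 0.02" --pt "0 0 0.306 0 0 0.02" --pt "0 0 0.306 0 0 0.02"

```text
time_s: 9.7
position: [0.5702, 0.0648, 0.0436]
tcp_rot: [[1.0, -0.001, 0.0], [-0.001, -1.0, -0.0], [0.0, 0.0, -1.0]]
force: [0.5, 0.6, -0.1]
opening: 0.602
grasp_force: 0.0
```

>>> send_rows --pt "0 0 0 0 0 0" --pt "0 0 0 0 0 0" --pt "0 0 0 0 0 0" --pt "0 0 0 0 0 0" --pt "0 0 -0.02 0 0 0" --pt "0 0 -0.1 0 0 0" --pt "0 0 -0.25 0 0 0" --pt "0 0 -0.4 0 0 0" --pt "0 0 -0.55 0 0 0" --pt "0 0 -0.65 0 0 0" --pt "0 0 -0.65 0 0 0" --grip 0.0

```text
time_s: 10.8
position: [0.5726, 0.0647, 0.2104]
tcp_rot: [[1.0, -0.002, 0.009], [-0.002, -1.0, -0.001], [0.009, 0.001, -1.0]]
force: [0.6, 0.9, -1.5]
opening: 0.267
grasp_force: 30.0
```

Run:
```python
from h import *
D=down(-np.pi/2)
for n in('scene','side'):
    im,d,_=cap(n)
    for r in rings(im,cloud(n,d)):print(n,*r)
rel((.54,-.1,.21),D)
```

```text
scene [275. 217.] [ 0.4513 -0.2169] 0.0291 0.064 52
scene [330. 238.] [ 0.6356 -0.1857] 0.0292 0.0647 53
scene [252. 254.] [ 0.5046 -0.3697] 0.0292 0.0633 73
pos [0.5695 0.0649 0.2061] rel [-0.117, 0.6596, -0.0155] [0.0, -0.0001, -0.0011] F [-0.2 -0.2 -2. ] open 0.269 30.0 t 10.9
```

>>> send_rows --pt "-0.1 0.16 -0.1 0 0 0" --pt "-0.22 0.34 -0.2 0 0 0" --pt "-0.34 0.52 -0.2 0 0 0" --pt "-0.44 0.7 -0.2 0 0 0" --pt "-0.54 0.86 -0.2 0 0 0" --pt "-0.6 1.0 -0.2 0 0 0" --pt "-0.6 1.0 -0.2 0 0 0" --pt "-0.6 1.0 -0.2 0 0 0" --pt "-0.6 1.0 -0.2 0 0 0" --pt "-0.6 1.0 -0.2 0 0 0" --pt "-0.6 1.0 -0.2 0 0 0"

```text
time_s: 12.0
position: [0.4199, -0.1835, 0.2557]
tcp_rot: [[1.0, 0.001, -0.001], [0.001, -1.0, 0.001], [-0.001, -0.001, -1.0]]
force: [0.3, -0.5, -1.9]
opening: 0.265
grasp_force: 30.0
```

Run:
```python
from h import *
im,d,st=cap('wrist','w3');C=wcloud(d,st['position'],st['tcp_rot']);print(st['position'])
for r in rings(im,C):print(*r)
rel((.632,-.186,.16),down(-np.pi/2))
```

```text
[ 0.4199231  -0.18346256  0.25571707]
[322.  17.] [ 0.6322 -0.186 ] 0.0288 0.0634 308
[470. 116.] [ 0.5028 -0.3697] 0.0291 0.0636 476
[351. 154.] [ 0.4494 -0.2172] 0.0289 0.0634 460
pos [ 0.42   -0.1836  0.2559] rel [0.8483, 0.0102, 0.3831] [-0.0003, 0.0002, 0.0005] F [-0.3  0.2 -0.7] open 0.271 30.0 t 12.05
```

View pics/w3.png

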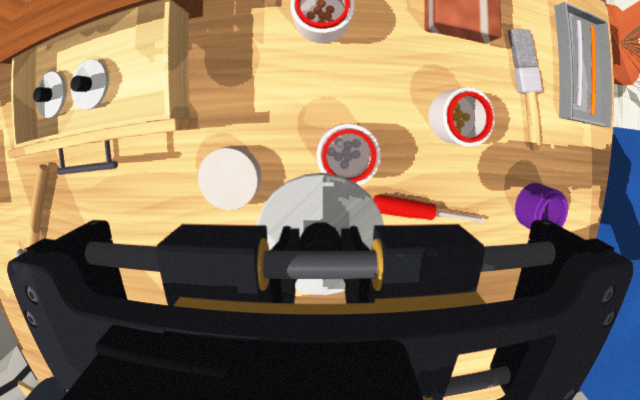

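The wrist view shows red rings at (322,17) with copper beads, (470,116) with brass and (351,154) with steel. The held cover sits level at (320,230), and the two other covers are still in the drawer. I'll measure how the held cover sits relative to the TCP.

```bash
cat >> h.py <<'E'
def held(im,d,p,R):
    """centre of held disc relative to TCP (fit of its visible outline), tool-down"""
    C=wcloud(d,p,R)-np.array(p); h=im.astype(int)
    m=(abs(C[...,2]+.005)<.012)&(np.hypot(C[...,0],C[...,1])<.05)&(h.max(-1)>90)&(h.max(-1)-h.min(-1)<30)
    P=C[m];print('n',len(P),'z',np.percentile(P[:,2],[5,50,95]).round(4))
    A=np.c_[P[:,:2],np.ones(len(P))];print('tilt',np.linalg.lstsq(A,P[:,2],rcond=None)[0].round(3))
    a=np.arctan2(P[:,1],P[:,0]);r=np.hypot(P[:,0],P[:,1]);E=[]
    for t in np.radians(np.arange(-80,81,4)):
        q=abs(a-t)<.035
        if q.sum()>5: E.append(P[q][r[q].argmax()])
    E=np.array(E);E=E[np.hypot(E[:,0],E[:,1])>.034];o,rr=circ(E);print('centre',o.round(4),'r',rr.round(4),len(E))
E
python3 - <<'E'
from h import *
held(*load('wrist'))
E
```

```text
n 6225 z [-0.0081 -0.007  -0.0059]
tilt [-0.003 -0.004 -0.007]
centre [0.003  0.0001] r 0.0378 38
```

>>> send_rows --pt "0.2 0.01 0 0 0 0" --pt "0.4 0.01 0 0 0 0" --pt "0.6 0.01 0.1 0 0 0" --pt "0.75 0.01 0.2 0 0 0" --pt "0.848 0.01 0.3 0 0 0" --pt "0.848 0.01 0.38 0 0 0" --pt "0.848 0.01 0.38 0 0 0" --pt "0.848 0.01 0.38 0 0 0" --pt "0.848 0.01 0.38 0 0 0"

```text
time_s: 12.95
position: [0.6321, -0.1878, 0.1626]
tcp_rot: [[1.0, -0.001, 0.002], [-0.001, -1.0, -0.001], [0.002, 0.001, -1.0]]
force: [-0.3, -0.4, -0.8]
opening: 0.268
grasp_force: 30.0
```

```bash
python3 -c "
from h import *
rel((.630,-.186,.087),down(-np.pi/2))
rel((.630,-.186,.070),down(-np.pi/2))"
```

```text
pos [ 0.6321 -0.1878  0.1626] rel [-0.0089, -0.0076, 0.3025] [0.0007, -0.0014, -0.0009] F [-0.3 -0.4 -0.8] open 0.268 30.0 t 12.95
pos [ 0.6321 -0.1878  0.1626] rel [-0.0091, -0.0076, 0.3705] [0.0007, -0.0014, -0.0009] F [-0.3 -0.4 -0.8] open 0.268 30.0 t 12.95
```

>>> send_rows --pt "-0.008 0 0.1 0 0 0" --pt "-0.008 0 0.2 0 0 0" --pt "-0.008 0 0.26 0 0 0" --pt "-0.008 0 0.29 0 0 0" --pt "-0.008 0 0.3 0 0 0" --pt "-0.008 0 0.3 0 0 0" --pt "-0.008 0 0.3 0 0 0"

```text
time_s: 13.65
position: [0.6304, -0.1882, 0.0872]
tcp_rot: [[1.0, -0.002, 0.002], [-0.002, -1.0, -0.001], [0.002, 0.001, -1.0]]
force: [0.2, 0.5, -0.8]
opening: 0.268
grasp_force: 30.0
```

>>> send_rows --pt "0 0 0.012 0 0 0" --pt "0 0 0.024 0 0 0" --pt "0 0 0.036 0 0 0" --pt "0 0 0.036 0 0 0"

```text
time_s: 14.05
position: [0.6298, -0.1878, 0.077]
tcp_rot: [[1.0, -0.002, 0.001], [-0.002, -1.0, -0.0], [0.001, 0.0, -1.0]]
force: [1.0, -0.0, -0.5]
opening: 0.266
grasp_force: 30.0
```

>>> send_rows --pt "0 -0.005 0 0 0 0" --pt "0 -0.005 0.006 0 0 0" --pt "0 -0.005 0.012 0 0 0" --pt "0 -0.005 0.016 0 0 0" --pt "0 -0.005 0.016 0 0 0"

```text
time_s: 14.55
position: [0.6296, -0.1866, 0.0732]
tcp_rot: [[1.0, -0.002, 0.0], [-0.002, -1.0, -0.0], [0.0, 0.0, -1.0]]
force: [-0.5, -0.1, 2.8]
opening: 0.269
grasp_force: 30.0
```

>>> send_rows --pt "0 0 0.006 0 0 0" --pt "0 0 0.012 0 0 0" --pt "0 0 0.016 0 0 0" --pt "0 0 0.02 0 0 0" --pt "0 0 0.02 0 0 0"

```text
time_s: 15.05
position: [0.6296, -0.1867, 0.0715]
tcp_rot: [[1.0, -0.002, 0.001], [-0.002, -1.0, -0.001], [0.001, 0.001, -1.0]]
force: [-5.2, 1.2, 19.3]
opening: 0.263
grasp_force: 30.0
```

>>> send_rows --pt "0 0 -0.008 0 0 0" --pt "0 0 -0.008 0 0 0" --pt "0 0 -0.008 0 0 0" --pt "0 0 -0.008 0 0 0" --pt "0 0 -0.1 0 0 0" --pt "0 0 -0.25 0 0 0" --pt "0 0 -0.4 0 0 0" --pt "-0.2 0 -0.55 0 0 0" --pt "-0.4 0 -0.7 0 0 0" --pt "-0.6 0 -0.7 0 0 0" --pt "-0.6 0 -0.7 0 0 0" --pt "-0.6 0 -0.7 0 0 0" --grip 0.6

```text
time_s: 16.25
position: [0.4768, -0.1857, 0.2436]
tcp_rot: [[1.0, -0.003, -0.001], [-0.003, -1.0, 0.001], [-0.001, -0.001, -1.0]]
force: [0.7, -0.2, 1.5]
opening: 0.601
grasp_force: 0.0
```

```bash
cat >> h.py <<'E'
def disc(im,C,xy,zlo=.05):
    """grey pixels of a cover's disc near xy: height, tilt, centre; red pixels visible"""
    h=im.astype(int);near=np.hypot(C[...,0]-xy[0],C[...,1]-xy[1])<.045
    m=near&(C[...,2]>zlo)&(C[...,2]<.085)&(h.max(-1)>90)&(h.max(-1)-h.min(-1)<30)
    P=C[m]-[*xy,0];P=P[abs(P[:,2]-np.median(P[:,2]))<.004]
    t=np.linalg.lstsq(np.c_[P[:,:2],np.ones(len(P))],P[:,2],rcond=None)[0]
    red=near&(h[...,0]>110)&(h[...,1]<60)&(h[...,2]<60)
    k=near&(h.max(-1)<70)&(C[...,2]>.085); K=C[k]
    print('disc n',len(P),'z',t[2].round(4),'tilt deg',np.degrees(t[:2]).round(2),'red px',red.sum(),'ctr',((P.min(0)+P.max(0))/2)[:2].round(4)+np.array(xy),'knob',len(K),((K.min(0)+K.max(0))/2).round(4) if len(K) else '',K[:,2].max().round(4) if len(K) else '')
E
python3 - <<'E'
from h import *
im,d,st=cap('wrist','w4');C=wcloud(d,st['position'],st['tcp_rot']);disc(im,C,(.632,-.186))
for r in rings(im,C):print(*r)
im,d,_=cap('scene','s2');C=cloud('scene',d);disc(im,C,(.634,-.186))
for r in rings(im,C):print(*r)
im,d,_=cap('side');C=cloud('side',d);disc(im,C,(.632,-.186))
rel((.568,.164,.2),down(-np.pi/2))
E
```

```text
disc n 3075 z 0.0645 tilt deg [ 0.15 -0.05] red px 0 ctr [ 0.6311 -0.1871] knob 381 [ 0.6306 -0.1871  0.0899] 0.0949
[619.  17.] [ 0.7761 -0.7029] 0.0062 0.0633 36
[468. 160.] [ 0.5031 -0.3698] 0.0292 0.0637 487
[347. 205.] [ 0.45   -0.2172] 0.029 0.0634 571
disc n 302 z 0.064 tilt deg [-0.12  0.54] red px 0 ctr [ 0.6339 -0.1863] knob 39 [ 0.6342 -0.1872  0.091 ] 0.097
[275. 217.] [ 0.4512 -0.2173] 0.0291 0.0646 53
[252. 254.] [ 0.5048 -0.3697] 0.0291 0.0635 71
disc n 147 z 0.0633 tilt deg [-0.56  0.19] red px 0 ctr [ 0.6262 -0.1833] knob 21 [ 0.6268 -0.1841  0.0901] 0.0948
pos [ 0.4807 -0.1868  0.2429] rel [0.3461, -1.4038, 0.1714] [0.0003, -0.0008, -0.0012] F [1.  0.1 0.6] open 0.601 0.0 t 16.4
```

Scene, side and wrist all put the disc top at about 64 mm, level, with no red showing, so the first cover is home. Now for the second one.

>>> send_rows --pt "-0.02 -0.18 0 0 0 0" --pt "-0.04 -0.36 0 0 0 0" --pt "-0.06 -0.54 0 0 0 0" --pt "-0.08 -0.72 0 0 0 0" --pt "-0.1 -0.88 0 0 0 0" --pt "-0.12 -1 0 0 0 0" --pt "-0.12 -1 0 0 0 0" --pt "-0.12 -1 0 0 0 0" --pt "-0.12 -1 0 0 0 0" --pt "-0.12 -1 0 0 0 0"

```text
time_s: 17.4
position: [0.4508, 0.0628, 0.2428]
tcp_rot: [[1.0, -0.003, 0.0], [-0.003, -1.0, -0.0], [0.0, 0.0, -1.0]]
force: [0.3, 0.2, 0.0]
opening: 0.602
grasp_force: 0.0
```

Run:
```python
from h import *
im,d,st=cap('wrist');knobs(im,wcloud(d,st['position'],st['tcp_rot']))
rel((.568,.164,.12),down(-np.pi/2))
```

```text
[230.  82.] 328 ctr [0.5681 0.163  0.0618] [0.557 0.153 0.055] [0.579 0.174 0.068]
[155.  90.] 292 ctr [0.5681 0.2601 0.0622] [0.557 0.249 0.055] [0.579 0.271 0.069]
pos [0.4506 0.0628 0.2429] rel [0.4682, -0.4066, 0.4914] [0.0001, 0.0, -0.0022] F [-0.7  0.1  0.1] open 0.6 0.0 t 17.45
```

>>> send_rows --pt "0.15 -0.13 0.1 0 0 0" --pt "0.3 -0.26 0.2 0 0 0" --pt "0.472 -0.404 0.3 0 0 0" --pt "0.472 -0.404 0.44 0 0 0" --pt "0.472 -0.404 0.5 0 0 0" --pt "0.472 -0.404 0.52 0 0 0" --pt "0.472 -0.404 0.58 0 0 0" --pt "0.472 -0.404 0.66 0 0 0" --pt "0.472 -0.404 0.73 0 0 0" --pt "0.472 -0.404 0.78 0 0 0" --pt "0.472 -0.404 0.798 0 0 0" --pt "0.472 -0.404 0.798 0 0 0"

```text
time_s: 18.65
position: [0.5683, 0.1641, 0.0436]
tcp_rot: [[1.0, -0.003, -0.0], [-0.003, -1.0, -0.0], [-0.0, 0.0, -1.0]]
force: [-1.1, -0.5, -0.6]
opening: 0.598
grasp_force: 0.0
```

>>> send_rows --pt "0 0 0 0 0 0" --pt "0 0 0 0 0 0" --pt "0 0 0 0 0 0" --pt "0 0 0 0 0 0" --pt "0 0 -0.02 0 0 0" --pt "0 0 -0.1 0 0 0" --pt "0 0 -0.25 0 0 0" --pt "0 0 -0.4 0 0 0" --pt "0 0 -0.55 0 0 0" --pt "0 0 -0.7 0 0 0" --pt "0 0 -0.82 0 0 0" --pt "0 0 -0.82 0 0 0" --grip 0.0

```text
time_s: 19.85
position: [0.571, 0.165, 0.2537]
tcp_rot: [[1.0, -0.001, 0.011], [-0.001, -1.0, 0.001], [0.011, -0.001, -1.0]]
force: [0.6, -0.4, -2.7]
opening: 0.267
grasp_force: 30.0
```

>>> send_rows --pt "-0.1 0.18 0 0 0 0" --pt "-0.2 0.34 0 0 0 0" --pt "-0.3 0.5 0 0 0 0" --pt "-0.4 0.66 0 0 0 0" --pt "-0.5 0.82 0 0 0 0" --pt "-0.6 1 0 0 0 0" --pt "-0.6 1 0 0 0 0" --pt "-0.6 1 0 0 0 0" --pt "-0.6 1 0 0 0 0" --pt "-0.6 1 0 0 0 0"

```text
time_s: 20.85
position: [0.418, -0.0838, 0.2482]
tcp_rot: [[1.0, 0.001, -0.001], [0.001, -1.0, 0.001], [-0.001, -0.001, -1.0]]
force: [-0.2, -0.4, -1.4]
opening: 0.263
grasp_force: 30.0
```

>>> send_rows --pt "-0.04 0.16 0 0 0 0" --pt "-0.08 0.32 0 0 0 0" --pt "-0.12 0.48 0 0 0 0" --pt "-0.16 0.6 0 0 0 0" --pt "-0.16 0.7 0 0 0 0" --pt "-0.16 0.8 0 0 0 0" --pt "-0.16 0.8 0 0 0 0" --pt "-0.16 0.8 0 0 0 0" --pt "-0.16 0.8 0 0 0 0"

```text
time_s: 21.75
position: [0.3776, -0.2833, 0.2482]
tcp_rot: [[1.0, 0.0, -0.001], [0.0, -1.0, 0.002], [-0.001, -0.002, -1.0]]
force: [0.1, -0.4, -2.3]
opening: 0.267
grasp_force: 30.0
```

Run:
```python
from h import *
im,d,st=cap('wrist','w5');C=wcloud(d,st['position'],st['tcp_rot'])
for r in rings(im,C):print(*r)
disc(im,C,(.632,-.186))
held(*load('wrist'))
im,d,_=cap('scene','s3');C=cloud('scene',d)
for r in rings(im,C):print(*r)
rel((.503,-.37,.16),down(-np.pi/2))
```

```text
[397.  75.] [ 0.5024 -0.3702] 0.029 0.0635 582
[261. 120.] [ 0.449  -0.2184] 0.029 0.0633 551
disc n 94 z 0.075 tilt deg [17.71 -2.52] red px 0 ctr [ 0.5952 -0.1832] knob 0  
n 6100 z [-0.0082 -0.0072 -0.0061]
tilt [-0.003  0.001 -0.007]
centre [0.0022 0.0002] r 0.0377 39
[275. 217.] [ 0.4508 -0.2162] 0.0289 0.0638 58
[252. 254.] [ 0.5047 -0.3699] 0.029 0.0636 80
pos [ 0.3775 -0.2835  0.2484] rel [0.5019, 0.3464, 0.353] [-0.0006, 0.0003, 0.0002] F [-0.3  0.2 -1.8] open 0.264 30.0 t 21.85
```

>>> send_rows --pt "0.16 0.11 0 0 0 0" --pt "0.33 0.23 0.05 0 0 0" --pt "0.498 0.346 0.15 0 0 0" --pt "0.498 0.346 0.3 0 0 0" --pt "0.498 0.346 0.4 0 0 0" --pt "0.498 0.346 0.5 0 0 0" --pt "0.498 0.346 0.58 0 0 0" --pt "0.498 0.346 0.62 0 0 0" --pt "0.498 0.346 0.64 0 0 0" --pt "0.498 0.346 0.64 0 0 0" --pt "0.498 0.346 0.64 0 0 0"

```text
time_s: 22.95
position: [0.5024, -0.3723, 0.0897]
tcp_rot: [[1.0, -0.001, 0.001], [-0.001, -1.0, -0.002], [0.002, 0.002, -1.0]]
force: [-0.6, -1.0, -1.2]
opening: 0.266
grasp_force: 30.0
```

>>> send_rows --pt "-0.002 -0.009 0.01 0 0 0" --pt "-0.002 -0.009 0.02 0 0 0" --pt "-0.002 -0.009 0.03 0 0 0" --pt "-0.002 -0.009 0.045 0 0 0" --pt "-0.002 -0.009 0.045 0 0 0" --pt "-0.002 -0.009 0.045 0 0 0"

```text
time_s: 23.55
position: [0.5011, -0.3695, 0.0771]
tcp_rot: [[1.0, -0.002, -0.0], [-0.002, -1.0, 0.0], [-0.0, -0.0, -1.0]]
force: [-0.0, -0.4, -0.8]
opening: 0.266
grasp_force: 30.0
```

>>> send_rows --pt "0 0 0.008 0 0 0" --pt "0 0 0.016 0 0 0" --pt "0 0 0.024 0 0 0" --pt "0 0 0.032 0 0 0" --pt "0 0 0.04 0 0 0" --pt "0 0 0.042 0 0 0" --pt "0 0 0.042 0 0 0"

```text
time_s: 24.25
position: [0.5013, -0.3696, 0.0715]
tcp_rot: [[1.0, -0.001, 0.001], [-0.001, -1.0, -0.001], [0.001, 0.001, -1.0]]
force: [-6.6, 6.0, 27.2]
opening: 0.27
grasp_force: 30.0
```

>>> send_rows --pt "0 0 -0.012 0 0 0" --pt "0 0 -0.012 0 0 0" --pt "0 0 -0.012 0 0 0" --pt "0 0 -0.012 0 0 0" --pt "0 0 -0.1 0 0 0" --pt "0 0 -0.25 0 0 0" --pt "0 0 -0.4 0 0 0" --pt "-0.2 -0.1 -0.55 0 0 0" --pt "-0.4 -0.3 -0.7 0 0 0" --pt "-0.44 -0.4 -0.72 0 0 0" --pt "-0.44 -0.4 -0.72 0 0 0" --pt "-0.44 -0.4 -0.72 0 0 0" --grip 0.6

```text
time_s: 25.45
position: [0.3899, -0.2671, 0.2476]
tcp_rot: [[1.0, -0.001, -0.0], [-0.001, -1.0, 0.0], [-0.0, -0.0, -1.0]]
force: [0.1, -1.1, -0.2]
opening: 0.598
grasp_force: 0.0
```

Run:
```python
from h import *
im,d,st=cap('wrist','w6');C=wcloud(d,st['position'],st['tcp_rot'])
for r in rings(im,C):print(*r)
disc(im,C,(.502,-.37));disc(im,C,(.632,-.187))
im,d,_=cap('scene','s4');C=cloud('scene',d)
for r in rings(im,C):print(*r)
disc(im,C,(.503,-.37));disc(im,C,(.634,-.186))
rel((.45,-.02,.245),down(-np.pi/2))
```

```text
[275. 131.] [ 0.4491 -0.2182] 0.0289 0.0633 568
disc n 2839 z 0.0646 tilt deg [ 0.06 -0.1 ] red px 0 ctr [ 0.5019 -0.3689] knob 364 [ 0.5011 -0.3687  0.0897] 0.0944
disc n 440 z 0.0659 tilt deg [3.35 0.38] red px 0 ctr [ 0.6011 -0.185 ] knob 0  
[275. 217.] [ 0.4512 -0.2171] 0.0288 0.0651 42
disc n 356 z 0.0638 tilt deg [-0.07  0.92] red px 0 ctr [ 0.5036 -0.3682] knob 45 [ 0.5027 -0.369   0.0905] 0.0958
disc n 310 z 0.0638 tilt deg [ 0.21 -0.14] red px 0 ctr [ 0.6337 -0.1856] knob 39 [ 0.6331 -0.1873  0.0904] 0.0955
pos [ 0.3919 -0.27    0.2468] rel [0.2305, -1.0004, 0.0063] [0.0008, -0.0007, -0.0011] F [ 0.7 -0.5  0. ] open 0.599 0.0 t 25.55
```

The second cover is home and level too. Now the third cover.

>>> send_rows --pt "0.04 -0.18 0 0 0 0" --pt "0.08 -0.36 0 0 0 0" --pt "0.12 -0.54 0 0 0 0" --pt "0.16 -0.72 0 0 0 0" --pt "0.2 -0.88 0 0 0 0" --pt "0.23 -1 0 0 0 0" --pt "0.23 -1 0 0 0 0" --pt "0.23 -1 0 0 0 0"

```text
time_s: 26.35
position: [0.4505, -0.0196, 0.246]
tcp_rot: [[1.0, 0.0, -0.001], [0.0, -1.0, -0.0], [-0.001, 0.0, -1.0]]
force: [0.9, -0.9, 0.1]
opening: 0.6
grasp_force: 0.0
```

>>> send_rows --pt "0 -0.16 0 0 0 0" --pt "0 -0.32 0 0 0 0" --pt "0 -0.48 0 0 0 0" --pt "0 -0.62 0 0 0 0" --pt "0 -0.72 0 0 0 0" --pt "0 -0.72 0 0 0 0" --pt "0 -0.72 0 0 0 0" --pt "0 -0.72 0 0 0 0"

```text
time_s: 27.15
position: [0.4502, 0.1589, 0.2465]
tcp_rot: [[1.0, -0.004, -0.0], [-0.004, -1.0, -0.001], [-0.0, 0.001, -1.0]]
force: [-0.0, -0.8, 0.1]
opening: 0.604
grasp_force: 0.0
```

Run:
```python
from h import *
im,d,st=cap('wrist');knobs(im,wcloud(d,st['position'],st['tcp_rot']))
rel((.568,.26,.0436),down(-np.pi/2))
```

```text
[229.  82.] 327 ctr [0.5679 0.2607 0.062 ] [0.557 0.25  0.055] [0.579 0.272 0.069]
[305. 182.] 128 ctr [0.4596 0.1656 0.0656] [0.446 0.124 0.063] [0.473 0.207 0.068]
pos [0.4501 0.1589 0.2466] rel [0.4703, -0.4066, 0.8115] [0.0003, 0.0003, -0.0026] F [-0.3  0.7 -0.3] open 0.597 0.0 t 27.2
```

>>> send_rows --pt "0.15 -0.13 0.1 0 0 0" --pt "0.3 -0.26 0.2 0 0 0" --pt "0.473 -0.407 0.3 0 0 0" --pt "0.473 -0.407 0.44 0 0 0" --pt "0.473 -0.407 0.5 0 0 0" --pt "0.473 -0.407 0.54 0 0 0" --pt "0.473 -0.407 0.6 0 0 0" --pt "0.473 -0.407 0.68 0 0 0" --pt "0.473 -0.407 0.75 0 0 0" --pt "0.473 -0.407 0.8 0 0 0" --pt "0.473 -0.407 0.811 0 0 0" --pt "0.473 -0.407 0.811 0 0 0"

```text
time_s: 28.4
position: [0.5683, 0.2618, 0.0442]
tcp_rot: [[1.0, -0.002, 0.0], [-0.002, -1.0, 0.0], [0.0, -0.0, -1.0]]
force: [1.0, -0.1, 0.1]
opening: 0.602
grasp_force: 0.0
```

>>> send_rows --pt "0 0 0 0 0 0" --pt "0 0 0 0 0 0" --pt "0 0 0 0 0 0" --pt "0 0 0 0 0 0" --pt "0 0 -0.02 0 0 0" --pt "0 0 -0.1 0 0 0" --pt "0 0 -0.25 0 0 0" --pt "0 0 -0.4 0 0 0" --pt "0 0 -0.55 0 0 0" --pt "0 0 -0.7 0 0 0" --pt "0 0 -0.82 0 0 0" --pt "0 0 -0.82 0 0 0" --grip 0.0

```text
time_s: 29.6
position: [0.5708, 0.263, 0.2545]
tcp_rot: [[1.0, -0.001, 0.011], [-0.002, -1.0, 0.003], [0.011, -0.003, -1.0]]
force: [1.6, 0.1, -1.5]
opening: 0.263
grasp_force: 30.0
```

>>> send_rows --pt "-0.1 0.18 0 0 0 0" --pt "-0.2 0.34 0 0 0 0" --pt "-0.3 0.5 0 0 0 0" --pt "-0.4 0.66 0 0 0 0" --pt "-0.5 0.82 0 0 0 0" --pt "-0.6 1 0 0 0 0" --pt "-0.6 1 0 0 0 0" --pt "-0.6 1 0 0 0 0" --pt "-0.6 1 0 0 0 0"

```text
time_s: 30.5
position: [0.4179, 0.0129, 0.2486]
tcp_rot: [[1.0, -0.002, -0.0], [-0.002, -1.0, 0.001], [-0.0, -0.001, -1.0]]
force: [0.1, 0.6, -1.7]
opening: 0.266
grasp_force: 30.0
```

>>> send_rows --pt "-0.02 0.18 0 0 0 0" --pt "-0.04 0.34 0 0 0 0" --pt "-0.06 0.5 0 0 0 0" --pt "-0.08 0.66 0 0 0 0" --pt "-0.1 0.82 0 0 0 0" --pt "-0.12 1 0 0 0 0" --pt "-0.12 1 0 0 0 0" --pt "-0.12 1 0 0 0 0" --pt "-0.12 1 0 0 0 0" --pt "-0.12 1 0 0 0 0"

```text
time_s: 31.5
position: [0.3875, -0.2357, 0.2488]
tcp_rot: [[1.0, 0.001, -0.001], [0.001, -1.0, 0.001], [-0.001, -0.001, -1.0]]
force: [0.3, -0.8, -2.0]
opening: 0.27
grasp_force: 30.0
```

Run:
```python
from h import *
im,d,st=cap('wrist','w7');C=wcloud(d,st['position'],st['tcp_rot'])
for r in rings(im,C):print(*r)
held(*load('wrist'))
im,d,_=cap('scene','s5');C=cloud('scene',d)
for r in rings(im,C):print(*r)
disc(im,C,(.503,-.37));disc(im,C,(.634,-.186))
rel((.448,-.2175,.09),down(-np.pi/2))
```

```text
[303. 128.] [ 0.4491 -0.2178] 0.0289 0.0633 576
n 6092 z [-0.0085 -0.0074 -0.0064]
tilt [-0.001 -0.005 -0.007]
centre [0.0021 0.    ] r 0.0377 38
[275. 217.] [ 0.4517 -0.2171] 0.0289 0.0646 50
disc n 344 z 0.064 tilt deg [ 0.25 -0.24] red px 0 ctr [ 0.5027 -0.3683] knob 42 [ 0.5043 -0.3695  0.0911] 0.0959
disc n 307 z 0.064 tilt deg [ 0.17 -0.1 ] red px 0 ctr [ 0.6328 -0.1863] knob 35 [ 0.634  -0.1877  0.0916] 0.0958
pos [ 0.3875 -0.2362  0.249 ] rel [0.2422, -0.0742, 0.636] [-0.0003, 0.0001, 0.0004] F [ 0.6 -0.6 -2.1] open 0.267 30.0 t 31.6
```

>>> send_rows --pt "0.12 -0.04 0 0 0 0" --pt "0.243 -0.074 0.1 0 0 0" --pt "0.243 -0.074 0.25 0 0 0" --pt "0.243 -0.074 0.4 0 0 0" --pt "0.243 -0.074 0.5 0 0 0" --pt "0.243 -0.074 0.58 0 0 0" --pt "0.243 -0.074 0.62 0 0 0" --pt "0.243 -0.074 0.636 0 0 0" --pt "0.243 -0.074 0.636 0 0 0" --pt "0.243 -0.074 0.636 0 0 0"

```text
time_s: 32.6
position: [0.4487, -0.2196, 0.091]
tcp_rot: [[1.0, -0.002, 0.002], [-0.002, -1.0, -0.001], [0.002, 0.001, -1.0]]
force: [-0.1, -0.3, -1.0]
opening: 0.27
grasp_force: 30.0
```

>>> send_rows --pt "-0.001 -0.007 0.01 0 0 0" --pt "-0.001 -0.007 0.02 0 0 0" --pt "-0.001 -0.007 0.03 0 0 0" --pt "-0.001 -0.007 0.045 0 0 0" --pt "-0.001 -0.007 0.05 0 0 0" --pt "-0.001 -0.007 0.05 0 0 0"

```text
time_s: 33.2
position: [0.4478, -0.2175, 0.0775]
tcp_rot: [[1.0, -0.002, -0.0], [-0.002, -1.0, 0.0], [-0.0, -0.0, -1.0]]
force: [-0.8, -0.5, -0.5]
opening: 0.267
grasp_force: 30.0
```

>>> send_rows --pt "0 0 0.008 0 0 0" --pt "0 0 0.016 0 0 0" --pt "0 0 0.024 0 0 0" --pt "0 0 0.032 0 0 0" --pt "0 0 0.04 0 0 0" --pt "0 0 0.042 0 0 0" --pt "0 0 0.042 0 0 0"

```text
time_s: 33.9
position: [0.4482, -0.2177, 0.0712]
tcp_rot: [[1.0, -0.001, 0.002], [-0.001, -1.0, -0.002], [0.002, 0.002, -1.0]]
force: [-6.1, 3.9, 38.0]
opening: 0.267
grasp_force: 30.0
```

>>> send_rows --pt "0 0 -0.016 0 0 0" --pt "0 0 -0.016 0 0 0" --pt "0 0 -0.016 0 0 0" --pt "0 0 -0.016 0 0 0" --pt "0 0 -0.1 0 0 0" --pt "0 0 -0.25 0 0 0" --pt "0 0 -0.4 0 0 0" --pt "-0.1 0 -0.55 0 0 0" --pt "-0.2 0 -0.7 0 0 0" --pt "-0.2 -0.16 -0.72 0 0 0" --pt "-0.2 -0.32 -0.72 0 0 0" --pt "-0.2 -0.4 -0.72 0 0 0" --grip 0.6

```text
time_s: 35.1
position: [0.3965, -0.1149, 0.2468]
tcp_rot: [[1.0, -0.002, -0.001], [-0.002, -1.0, 0.002], [-0.001, -0.002, -1.0]]
force: [0.6, 1.1, -0.8]
opening: 0.599
grasp_force: 0.0
```

>>> send_rows --pt "0 -0.2 0 0 0 0" --pt "0 -0.4 0 0 0 0" --pt "0 -0.6 0 0 0 0" --pt "0 -0.8 0 0 0 0" --pt "0 -1 0 0 0 0" --pt "0 -1 0 0 0 0" --pt "0 -1 0 0 0 0" --pt "0 -1 0 0 0 0" --grip 0

```text
time_s: 35.9
position: [0.3983, 0.1318, 0.2466]
tcp_rot: [[1.0, -0.002, -0.001], [-0.002, -1.0, -0.001], [-0.001, 0.001, -1.0]]
force: [0.1, 0.1, 0.3]
opening: 0.028
grasp_force: 0.0
```

Run:
```python
from h import *
for n in('scene','side'):
    im,d,_=cap(n,n+'6');C=cloud(n,d)
    for r in rings(im,C):print(*r)
    for p in((.503,-.37),(.634,-.186),(.449,-.217)):disc(im,C,p)
rel((.395,.1545,.1),down(-np.pi/2));rel((.395,.1545,.045),down(-np.pi/2))
```

```text
disc n 358 z 0.064 tilt deg [-0.38  0.27] red px 0 ctr [ 0.5036 -0.3678] knob 46 [ 0.5035 -0.3695  0.0908] 0.0962
disc n 305 z 0.0638 tilt deg [-0.17  0.31] red px 0 ctr [ 0.6329 -0.1858] knob 36 [ 0.6341 -0.1873  0.0904] 0.0957
disc n 253 z 0.064 tilt deg [-0.34  0.32] red px 0 ctr [ 0.451  -0.2153] knob 36 [ 0.4523 -0.2186  0.0901] 0.095
  return _methods._mean(a, axis=axis, dtype=dtype,
  ret = ret.dtype.type(ret / rcount)
Traceback (most recent call last):
  File "h.py", line 70, in disc
    print('disc n',len(P),'z',t[2].round(4),'tilt deg',np.degrees(t[:2]).round(2),'red px',red.sum(),'ctr',((P.min(0)+P.max(0))/2)[:2].round(4)+np.array(xy),'knob',len(K),((K.min(0)+K.max(0))/2).round(4) if len(K) else '',K[:,2].max().round(4) if len(K) else '')
                                                                                                             ~~~~~^^^
ValueError: zero-size array to reduction operation minimum which has no identity
```

All three covers are home at 64 mm, level, and no red shows. Now I'll shut the drawer by pushing its bar.

>>> send_rows --pt "0 -0.09 0.15 0 0 0" --pt "0 -0.09 0.3 0 0 0" --pt "0 -0.09 0.45 0 0 0" --pt "0 -0.09 0.6 0 0 0" --pt "0 -0.09 0.7 0 0 0" --pt "0 -0.09 0.78 0 0 0" --pt "0 -0.09 0.806 0 0 0" --pt "0 -0.09 0.806 0 0 0"

```text
time_s: 36.8
position: [0.3985, 0.1539, 0.0449]
tcp_rot: [[1.0, -0.004, -0.002], [-0.004, -1.0, -0.0], [-0.002, 0.0, -1.0]]
force: [-0.6, 0.5, 0.5]
opening: 0.007
grasp_force: 0.0
```

>>> send_rows --pt "0.05 0 0 0 0 0" --pt "0.1 0 0 0 0 0" --pt "0.15 0 0 0 0 0" --pt "0.22 0 0 0 0 0" --pt "0.3 -0.002 0 0 0 0" --pt "0.38 -0.004 0 0 0 0" --pt "0.46 -0.006 0 0 0 0" --pt "0.54 -0.01 0 0 0 0" --pt "0.6 -0.012 0 0 0 0" --pt "0.65 -0.014 0 0 0 0" --pt "0.68 -0.014 0 0 0 0" --pt "0.68 -0.014 0 0 0 0"

```text
time_s: 38.0
position: [0.5708, 0.1584, 0.0463]
tcp_rot: [[1.0, -0.002, 0.004], [-0.002, -1.0, 0.0], [0.004, -0.0, -1.0]]
force: [-0.1, -0.5, -0.1]
opening: 0.008
grasp_force: 0.0
```

Run:
```python
from h import *
im,d,st=cap('wrist','w8');print(st['position'],st['force'])
im,d,st=cap('scene','s7');C=cloud('scene',d)
cv2.imwrite('pics/c3.png',cv2.resize(im[120:260,330:490,::-1],None,fx=4,fy=4,interpolation=cv2.INTER_CUBIC))
```

```text
[0.5708376  0.15835779 0.04629346] [-0.14997819 -0.50265035 -0.10075725]
```

View pics/c3.png

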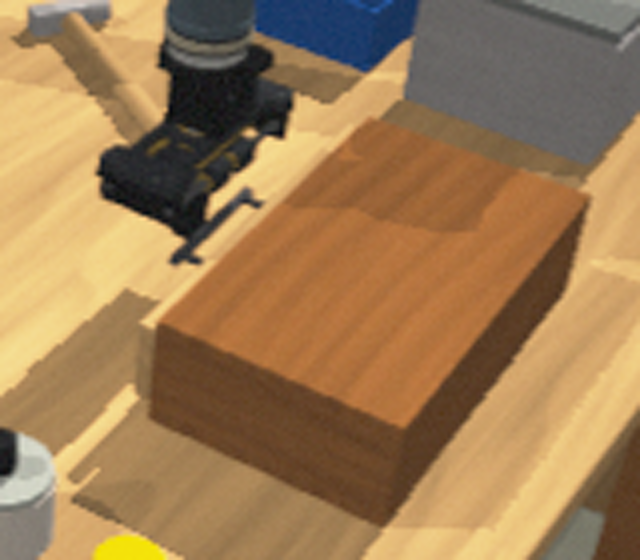

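The crop shows the drawer nearly shut, with a thin strip of its front still out at (148,340) and the fingers behind the bar at (190,225). I'll push on gently until the force rises.

>>> send_rows --pt "0.01 0 0 0 0 0" --pt "0.02 0 0 0 0 0" --pt "0.03 -0.002 0 0 0 0" --pt "0.04 -0.002 0 0 0 0" --pt "0.04 -0.002 0 0 0 0"

```text
time_s: 38.6
position: [0.5753, 0.1586, 0.0453]
tcp_rot: [[1.0, -0.001, -0.007], [-0.001, -1.0, -0.001], [-0.007, 0.001, -1.0]]
force: [-5.8, -2.0, 4.3]
opening: 0.007
grasp_force: 2.8
```

>>> send_rows --pt "0.008 0 0 0 0 0" --pt "0.016 0 0 0 0 0" --pt "0.024 0 0 0 0 0" --pt "0.024 0 0 0 0 0"

```text
time_s: 39.0
position: [0.5754, 0.1586, 0.0451]
tcp_rot: [[1.0, -0.001, -0.019], [-0.001, -1.0, -0.001], [-0.019, 0.001, -1.0]]
force: [-14.1, -1.1, 13.0]
opening: 0.004
grasp_force: 7.4
```

>>> send_rows --pt "-0.05 0 0 0 0 0" --pt "-0.15 0 0 0 0 0" --pt "-0.3 0 0 0 0 0" --pt "-0.45 0 -0.1 0 0 0" --pt "-0.6 0.1 -0.3 0 0 0" --pt "-0.6 0.2 -0.5 0 0 0" --pt "-0.6 0.3 -0.7 0 0 0" --pt "-0.6 0.3 -0.8 0 0 0" --pt "-0.6 0.3 -0.8 0 0 0" --pt "-0.6 0.3 -0.8 0 0 0"

```text
time_s: 40.0
position: [0.4353, 0.0838, 0.2469]
tcp_rot: [[1.0, -0.003, 0.005], [-0.003, -1.0, -0.0], [0.005, 0.0, -1.0]]
force: [-1.0, 0.3, -0.3]
opening: 0.004
grasp_force: 0.0
```

Run:
```python
from h import *
im,d,st=cap('wrist','w9');C=wcloud(d,st['position'],st['tcp_rot']);print(st['position'],st['time_s'])
m=(C[...,2]>.055)&(C[...,2]<.078)&(im.max(-1)<90)&(C[...,0]>.54)&(C[...,0]<.63)&(C[...,1]>.07)&(C[...,1]<.24)
P=C[m];print(P.min(0),P.max(0))
for y in(.12,.14,.16,.18,.2):
    q=P[abs(P[:,1]-y)<.004]
    if len(q):print(y,len(q),np.median(q,0).round(4),q[:,0].min().round(4),q[:,0].max().round(4))
# profile of height along x at fixed y
for y in(.06,.25):
    mm=abs(C[...,1]-y)<.002; X=C[mm]; 
    for x in np.arange(.59,.66,.004):
        q=X[abs(X[:,0]-x)<.002]
        if len(q):print(y,round(x,3),q[:,2].max().round(3),end='; ')
    print()
ims,ds,_=cap('side','side9')
a=cv2.resize(ims[160:290,140:320,::-1],None,fx=4,fy=4,interpolation=cv2.INTER_CUBIC);cv2.imwrite('pics/c4.png',a)
```

```text
[0.43533876 0.08380219 0.24688566] 40.0
[0.58657339 0.09715851 0.05522976] [0.62999354 0.23974693 0.07785326]
0.12 54 [0.5936 0.1202 0.0672] 0.5897 0.5986
0.14 60 [0.5931 0.1402 0.067 ] 0.5891 0.6298
0.16 65 [0.5935 0.1596 0.0671] 0.5885 0.6298
0.18 70 [0.5929 0.1804 0.067 ] 0.5877 0.629
0.2 75 [0.5935 0.2    0.0668] 0.5868 0.628
0.06 0.59 0.002; 0.06 0.594 0.002; 0.06 0.598 0.002; 0.06 0.602 0.002; 0.06 0.606 0.002; 0.06 0.61 0.002; 0.06 0.614 0.003; 0.06 0.618 0.002; 0.06 0.622 0.001; 0.06 0.626 0.002; 0.06 0.63 0.087; 0.06 0.634 0.089; 0.06 0.638 0.089; 
0.25 0.59 0.002; 0.25 0.594 0.002; 0.25 0.598 0.001; 0.25 0.602 0.002; 0.25 0.61 0.001; 0.25 0.614 0.001; 0.25 0.618 0.002; 0.25 0.622 0.002; 0.25 0.626 0.088; 0.25 0.63 0.089; 0.25 0.634 0.089; 0.25 0.638 0.089; 0.25 0.642 0.101; 0.25 0.646 0.101; 0.25 0.65 0.102; 0.25 0.654 0.101;
```

View pics/c4.png

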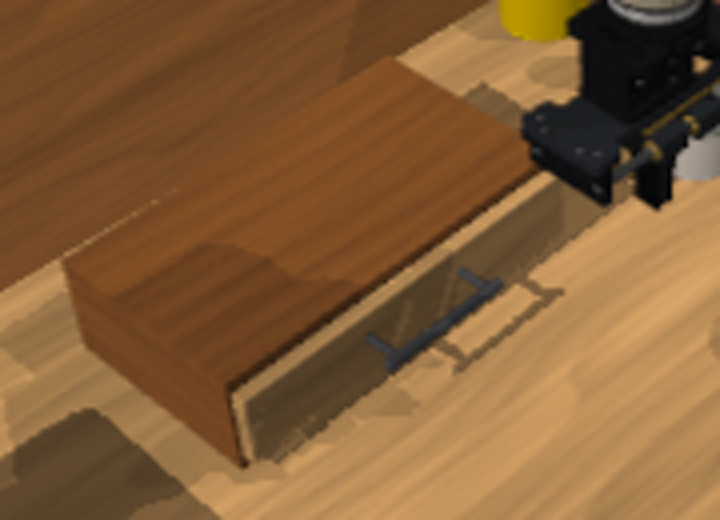

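The side crop shows the drawer front flush against the unit, with its panel at (400,320). As a check, I'll compare the bar-to-roof distance now with that in the saved pulled-out view to get the total travel.

Run:
```python
from h import *
def m(im,C,tag):
    o=[]
    for y in np.arange(.12,.2,.01):
        s=abs(C[...,1]-y)<.003
        b=C[s&(C[...,2]>.055)&(C[...,2]<.075)&(im.max(-1)<100)&(abs(C[...,0]-(.45 if tag=='out' else .593))<.014)]
        t=C[s&(C[...,2]>.096)&(C[...,2]<.106)&(C[...,0]>.6)&(C[...,0]<.75)]
        if len(b)>5 and len(t)>5:o.append(((b[:,0].min()+b[:,0].max())/2,b[:,0].max()-b[:,0].min(),t[:,0].min()))
    print(tag,np.median(o,0).round(4) if o else None,len(o))
m(cv2.imread('pics/w2.png')[:,:,::-1],np.load('pics/w2C.npy'),'out')
im,d,st=cap('wrist');m(im,wcloud(d,st['position'],st['tcp_rot']),'in');print(st['position'],st['time_s'])
```

```text
out [0.4452 0.0084 0.643 ] 9
in None 0
[0.43338754 0.08430883 0.24452663] 40.1
```

Run:
```python
from h import *
im,d,st=cap('scene','s8');C=cloud('scene',d)
for p in((.503,-.37),(.634,-.186),(.449,-.217)):disc(im,C,p)
```

```text
disc n 349 z 0.064 tilt deg [-0.27 -0.23] red px 0 ctr [ 0.5044 -0.3681] knob 45 [ 0.5029 -0.3685  0.0911] 0.0964
disc n 311 z 0.0639 tilt deg [0.24 0.46] red px 0 ctr [ 0.634 -0.187] knob 38 [ 0.6341 -0.1877  0.0904] 0.0956
disc n 258 z 0.0641 tilt deg [0.06 0.1 ] red px 0 ctr [ 0.4499 -0.216 ] knob 35 [ 0.4515 -0.2195  0.0901] 0.0951
```

View pics/s8.png

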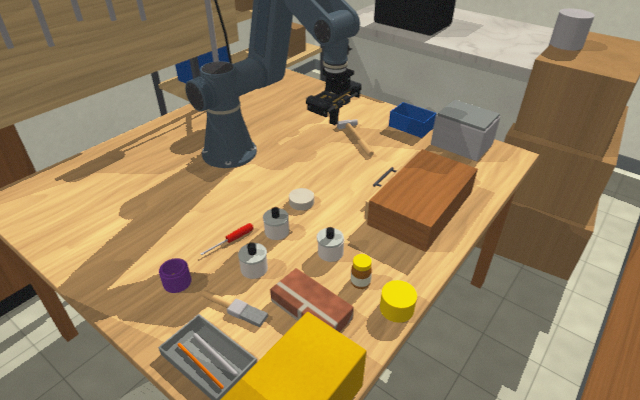

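The final picture shows all three pots covered, with knobs at (276,213), (252,250) and (330,234). The drawer is shut at (385,178), everything else is where it was, and the gripper is clear.

```bash
python3 -c "
from h import *
print(ticket.hand_in())"
```

```text
the job is handed in; nothing more can be done
None
```

I handed the job in at about 40 s: all three pots have covers measured fully home and level, the drawer was pulled to its stop and then pushed shut until it would go no further, and nothing else on the bench was touched.

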